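Slide a specimen plate out over the end of the riser

TASK

Push the riser's stop arm outwards, away from the plate, until it points straight out past the end of the ledge. Then push the thin aluminium specimen plate along the ledge, never lifting it, until about a third of its length sticks out over that end, so that its edge can be taken from below. Leave it lying flat, straight along the ledge and within the ledge's long sides, the stop arm still open and the things standing around left where they are.

Things in the scene. Friction and masses are not known exactly. Their poses are not given: they have to be found in the camera images.
- ledge: grey-painted instrument riser fixed on the bench: a block 140 mm (its x) by 300 mm (its y) and 45 mm high, whose flat top is the ledge. Origin at the centre of its underside, on the bench. A lip 6 mm wide and 10 mm high runs along the top of its +x long side, its inner face at x = +64 mm. The other long side and both short ends are open. The stop arm is at its -y end; the plate is to be pushed in the riser's -y direction.
- ledge_end (a point): middle of the top edge of the riser's -y end, over which the plate must stick out; axes parallel to the riser's.
- stop_pivot (a point): vertical hinge axis of the stop arm, at the level of the ledge's top, on a small dark lug in front of the riser at its -y end, 85 mm to the -x side of the middle.
- stop (a joint): angle of the stop arm about its pivot (rad): 0 = lying across the -y end of the ledge (pointing along the riser's +x); grows as it swings outwards, clockwise from above; 1.57 = pointing straight out past the end (along the riser's -y), clear of the plate's way; it can go to 1.75. It swings with light friction (0.06 N m) and stays where it is left. The arm is a flat steel bar 108 mm long, 12 mm wide, 10 mm thick, 2 mm above the ledge's top.
- stop_post (a point): upright round black post, 12 mm in diameter, on the stop arm 100 mm from the pivot. It rises from the bar's top (12 mm above the ledge's top) to 43 mm above it; this point lies on its axis, 27 mm above the ledge's top.
- plate: loose flat aluminium specimen plate, 90 mm (its x) by 120 mm (its y) and 6 mm thick, about 0.17 kg, with five dark spots on top, lying flat on the ledge with its long side roughly along it. Origin at the centre of its underside; its axes are roughly those of the riser. Too wide to be gripped across.
- plate_lead (a point): middle of the plate's leading (-y) short edge, half-way up its thickness.
- bottle: bystander: small amber bottle, 42 mm in diameter, 85 mm high, standing on the bench beyond the riser's +x side. Origin at the centre of its underside.
- eyepiece: bystander: black microscope eyepiece, 38 mm in diameter, 70 mm high, standing on the bench beyond the riser's +x side. Origin at the centre of its underside.
- slide_box: bystander: flat grey slide box, 45 by 70 mm, 24 mm high, on the bench on the riser's -x side. Origin at the centre of its underside.
There are look-alikes about, which are no part of the job. Of the things that look like the plate, the largest one is meant.

How it is judged:
By the outcome, as a careful person would: the job done as asked, in the order asked, and still so for the second after the job is handed in, with the robot touching nothing.
It also fails if it takes over 61 s, if anything falls off the work surface, if the arm or the gripper's body presses on something with over 40 N, if the wrist force passes 120 N, or if a joint passes its speed limit or range.

ROBOT

A 6-joint arm with a two-finger parallel gripper is mounted at the origin on the work surface. World frame = base frame: x ahead of the robot, y to its left, z up, the work surface at z = 0. Lengths are in m, angles in degrees, forces in N, time in s.
With the tool pointing down it reaches from about 0.375 to 0.9 m from the base axis. Payload 3.1 kg.
Tool frame: the origin (TCP) lies at the very end of the fingers, on their centre line; the grasp point (between the pads) lies bot.hold_point_z behind it (bot.hold_point_z is the distance from the TCP to the grasp point, in m); z points along the fingers, y is the line along which they close (so a half turn about z gives the same grasp; the last joint's range is limited). The gripper opens to 87 mm and grips with 3 to 60 N. Pads are 19 mm wide; open, the fingers measure 117 mm over their backs; the gripper's body (75 mm by 190 mm) begins 51 mm behind the grasp point.
Start: joints at [-82.363, 30.224, 82.088, -0, 67.689, -10.227], TCP at [0.192, -0.595, 0.223] pointing down, gripper open.
Joint ranges: [-176.69, 176.69], [-43.24, 126.21], [12.49, 139.97], [-82, 262], [0, 151.66], [-163.58, 163.58]. Speed limits (degrees/s): [159.86, 159.86, 180, 180, 180, 180].

INTERFACE

Orientations are given as a 3x3 rotation matrix whose columns are the frame's x, y, z axes.
In Python, from rig import bot gives the robot as it stands.
- The arm moves only by the tool apply_moves, never from a script. Its argument "plan" is one flat list of numbers, 4 for each row, row after row: the shift along the world's x, y, z normalised to -1 to 1, where 1 is 0.05 m, then the turn about the world's z normalised to -1 to 1, where 1 is 10 degrees. A call has 1 to 12 rows; each row shifts and turns the commanded pose from where the row before left it; what a row does not reach is not made up. A row lasts 1/8 s, in which the tool goes at most 62.5 mm and 10.7 degrees, less where a joint would pass 70% of its speed; a pose out of reach is approached as far as the arm can. A call with a number of a shift or a turn outside -1 to 1 is refused whole. A call with a gripper value outside its range is refused whole. "grip" is the closure, from -1 (fully open) to 1 (shut), so that 0 is half open, set as the call begins (left out, the last holds). The fingers move at their own pace and stop on an object; the grip force is fixed at half the most. Time passes only in rows, so rows that do not move let the fingers close. It gives the time, the measured TCP pose, the force, the opening and the grip force at its end, in the units of the state.
- bot.read_state(): the state, without advancing time (a new reading comes with each control period).
- bot.capture(name): name is "scene" or "top" or "wrist"; returns (picture, depth): 480x640x3 uint8, red, green, blue; 480x640 float32, m along the optical axis (not along the pixel's ray), 0 where there is no reading.
- bot.camera_info(name): a dict with "vertical_fov" (degrees; the focal length in pixels is half the picture's height over the tangent of half this angle, whatever the lens; pixels are square), "cx", "cy" (the principal point, pixels), "rvec" (rotation vector, rad) and "tvec" (3), from world to camera coordinates, as OpenCV has them; the wrist camera has in their place "mount" (4x4, takes a point from camera to tool coordinates, whose origin is the TCP and whose axes are the flange's). Camera axes: x right, y down, z forward; pixel columns grow to the right and rows downward; lengths in m; the calibration is good to about 2 mm. The wrist camera is an equidistant fisheye: a pixel r from the principal point sees the ray r / f radians off the axis. A picture is of the moment at which its call begins: read the wrist's pose just before it. camera_info takes no time and is no camera call.
- bot.hand_in(): hands the job in; it is judged then, once.
Trained networks look in the newest picture that a camera, given by its name, has taken for a name from the list of things; names that differ only in an ending like _2 or _b are one class to them, and where a whole thing is asked for, a point or a joint stands for the part that bears it (a point fixed in the world has none). Each returns a list of dicts, best first, with "p" (0 to 1); they miss things now and then, are a little off and sometimes report something else, mostly with a low value. They report only what shows in the picture. A call takes as long as a camera call. They do not tell look-alikes from the thing itself.
- bot.outline_of(camera, target): "mask" (480x640 bool, what is visible of it) and "xy" ([column, row] as shares, 0 to 1, of the picture: columns of its width, rows of its height, amid what is visible of it).
- bot.pinpoint(camera, target): "xy" ([column, row] as shares, 0 to 1, of the picture: columns of its width, rows of its height: a listed point, or the origin of a listed thing).
The state is a dict: "time_s": time; "joint_positions": joint angles; "qvel": joint speeds; "tau": joint torques, N m; "position": TCP position; "tcp_rot": TCP orientation; "force": force on the tool from outside, world axes, zero at the start; "moment": the same for the moment, N m; "opening": opening from 0.0 (shut) to 1.0 (fully open); "grasp_force": force on a finger pad.
Only numpy, scipy, OpenCV 4.12 (cv2) and the standard library are available. Lean on these libraries where they do the work, as an engineer would, in place of code of your own. Each camera call takes 0.05 s, during which the arm holds its last target. There are 200 camera calls.

## Working session

There is one attempt and no reset: what is moved stays moved. The work goes in short steps, Python scripts to look and compute and a tool call to move; the robot and the scene stay as the last step left them, time stands still between calls to the robot, and variables do not carry over. Pictures are saved under pics/ and viewed, at most 10 in all, crops included, and the job is handed in when it is done.

Besides the shell and the picture viewer there is one more tool, called after "Emit:" by a JSON object that holds its "method" and its "body", one argument or row to a line. apply_moves: Moves the arm, as the interface text tells. Its arguments: {"type":"object","properties":{"plan":{"type":"array","items":{"type":"number"}},"grip":{"type":"number"}},"required":["plan"]}

```bash
mkdir -p pics
cat > h.py <<'E'
import numpy as np, cv2
from rig import bot
def cam(n):
    c=bot.camera_info(n); f=240/np.tan(np.radians(c["vertical_fov"]/2))
    R,_=cv2.Rodrigues(np.array(c["rvec"],float)); return f,c["cx"],c["cy"],R,np.array(c["tvec"],float).ravel()
def onz(n,u,v,z):
    f,cx,cy,R,t=cam(n); d=R.T@np.array([(u-cx)/f,(v-cy)/f,1]); o=-R.T@t
    return o+d*(z-o[2])/d[2]
def proj(n,p):
    f,cx,cy,R,t=cam(n); q=R@np.array(p)+t; return q[:2]/q[2]*f+[cx,cy]
def cloud(n,D):
    f,cx,cy,R,t=cam(n); v,u=np.mgrid[:480,:640]
    P=np.stack([(u-cx)/f*D,(v-cy)/f*D,D],-1); return (P-t)@R
E
python3 - <<'E'
from h import *
for n in ("scene","top"):
    im,D=bot.capture(n); cv2.imwrite(f"pics/{n}0.png",im[:,:,::-1]); np.save(f"{n}0.npy",D)
    for t in ("plate","ledge_end","stop_pivot","stop_post","plate_lead","ledge","bottle","eyepiece","slide_box"):
        print(n,t,[(np.round(np.array(r["xy"])*[640,480],1).tolist(),round(r["p"],2)) for r in bot.pinpoint(n,t)[:4]])
s=bot.read_state(); print(s["time_s"],s["tcp_rot"],bot.hold_point_z)
E
```

```text
scene plate [([371.4, 385.1], 0.92), ([308.7, 240.9], 0.86), ([196.3, 361.4], 0.72)]
scene ledge_end [([279.7, 190.0], 0.92)]
scene stop_pivot [([328.5, 180.4], 0.64)]
scene stop_post [([270.0, 171.2], 0.56)]
scene plate_lead [([297.2, 213.2], 0.93), ([336.7, 384.6], 0.92), ([223.0, 340.6], 0.6), ([307.7, 238.3], 0.35)]
scene ledge [([306.3, 259.8], 0.67)]
scene bottle [([211.3, 286.4], 0.64), ([215.3, 233.6], 0.5)]
scene eyepiece [([305.7, 261.9], 0.67), ([214.9, 232.4], 0.63)]
scene slide_box [([396.1, 260.8], 0.61)]
top plate [([334.5, 253.4], 0.83), ([202.9, 225.4], 0.75), ([272.2, 140.7], 0.63)]
top ledge_end [([422.0, 268.0], 0.63)]
top stop_pivot [([411.3, 313.4], 0.74)]
top stop_post [([440.5, 259.3], 0.76)]
top plate_lead [([213.3, 210.3], 0.92), ([372.5, 252.7], 0.84), ([278.8, 165.1], 0.83)]
top ledge [([410.7, 313.5], 0.15)]
top bottle [([339.5, 172.4], 0.8)]
top eyepiece [([408.5, 202.3], 0.61)]
top slide_box [([300.3, 319.3], 0.66)]
1.0 [[ 9.51789495e-01  3.06751945e-01  3.46394693e-05]
 [ 3.06751943e-01 -9.51789495e-01  5.10850524e-05]
 [ 4.86399222e-05 -3.79964917e-05 -9.99999998e-01]] 0.0187
```

View pics/top0.png

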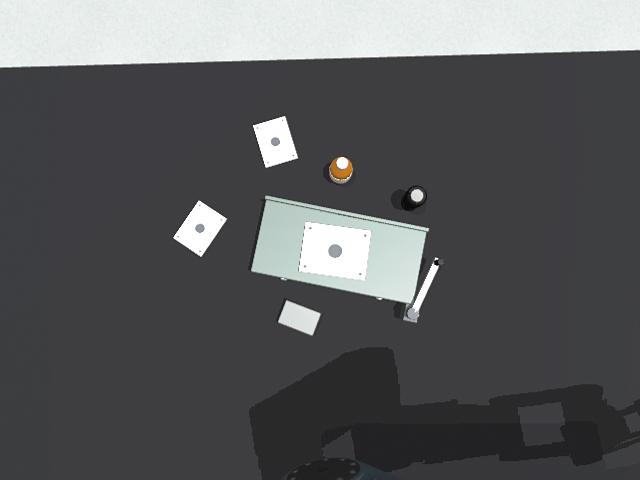

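View pics/scene0.png

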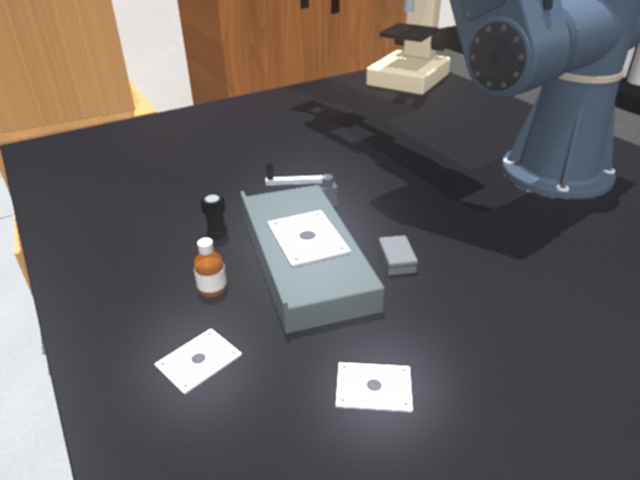

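The top picture shows three plate-like things: (335,251) on the ledge and the largest, plus (200,228) and (275,141), both smaller and on the bench. I choose (335,251). The stop arm runs from its pivot at (411,313) to its post at (438,262), the lip is on the upper side, and the open end is to the right.

```bash
cat >> h.py <<'E'
def measure(n="top",save=None):
    im,D=bot.capture(n)
    if save: cv2.imwrite(save,im[:,:,::-1])
    P=cloud(n,D); hsv=cv2.cvtColor(im,cv2.COLOR_RGB2HSV)
    return im,D,P,hsv
def rect(pts):
    (c,wh,a)=cv2.minAreaRect(pts.astype(np.float32)); return np.round(c,4),np.round(wh,4),round(a,2)
def maskpts(n,t,z,near=None):
    out=[]
    for r in bot.outline_of(n,t):
        cs,_=cv2.findContours(r["mask"].astype(np.uint8),cv2.RETR_EXTERNAL,cv2.CHAIN_APPROX_NONE)
        c=max(cs,key=cv2.contourArea)[:,0]
        out.append((r["p"],np.array([onz(n,u,v,z)[:2] for u,v in c])))
    return out
E
python3 - <<'E'
from h import *
im,D,P,h=measure("top")
for t,z in (("plate",.051),("ledge",.045),("stop_post",.088),("slide_box",.024),("bottle",.08),("eyepiece",.07)):
    for p,c in maskpts("top",t,z): print(t,round(p,2),rect(c))
print("pivot",onz("top",411.3,313.4,.045),"post",onz("top",440.5,259.3,.072),"end",onz("top",422,268,.045))
# ledge top from depth
m=(abs(P[...,2]-.048)<.008)&(D>0); 
n,l=cv2.connectedComponents(m.astype(np.uint8)); k=l[280,380]; print("ledgez",P[280,380],P[250,320],rect(P[l==k][:,:2]))
m2=(abs(P[...,2]-.055)<.006)&(D>0); print(P[229,420],P[200,270],P[120,500])
crop=im[180:340,240:460,::-1]; cv2.imwrite("pics/crop.png",cv2.resize(crop,None,fx=3.5,fy=3.5,interpolation=cv2.INTER_CUBIC))
E
```

```text
plate 0.85 (array([0.5649, 0.0018]), array([0.1215, 0.0904]), 80.67)
plate 0.77 (array([0.6125, 0.2455]), array([0.0631, 0.0837]), 54.21)
plate 0.71 (array([0.7682, 0.1065]), array([0.0809, 0.0606]), 15.65)
ledge 0.89 (array([ 0.5493, -0.0201]), array([0.3418, 0.1734]), 76.53)
stop_post 0.71 (array([ 0.4954, -0.1481]), array([0.0212, 0.117 ]), 60.92)
stop_post 0.38 (array([ 0.7039, -0.0106]), array([0.0402, 0.0479]), 88.31)
slide_box 0.6 (array([0.4467, 0.0705]), array([0.0723, 0.0467]), 67.99)
bottle 0.62 (array([ 0.7061, -0.0105]), array([0.0413, 0.0499]), 69.95)
eyepiece 0.71 (array([ 0.6507, -0.136 ]), array([0.0338, 0.0344]), 87.62)
pivot [ 0.448534   -0.13175453  0.045     ] post [ 0.54292573 -0.18184702  0.072     ] end [ 0.52936564 -0.15459649  0.045     ]
ledgez [ 0.50984884 -0.07802847  0.04383715] [0.56660762 0.02884856 0.05148304] (array([ 0.5508, -0.0072]), array([0.3118, 0.1711]), 76.91)
[ 0.59926231 -0.15203076  0.05469486] [0.66098609 0.11746972 0.04614682] [ 0.81399727 -0.328683    0.0013796 ]
```

View pics/crop.png

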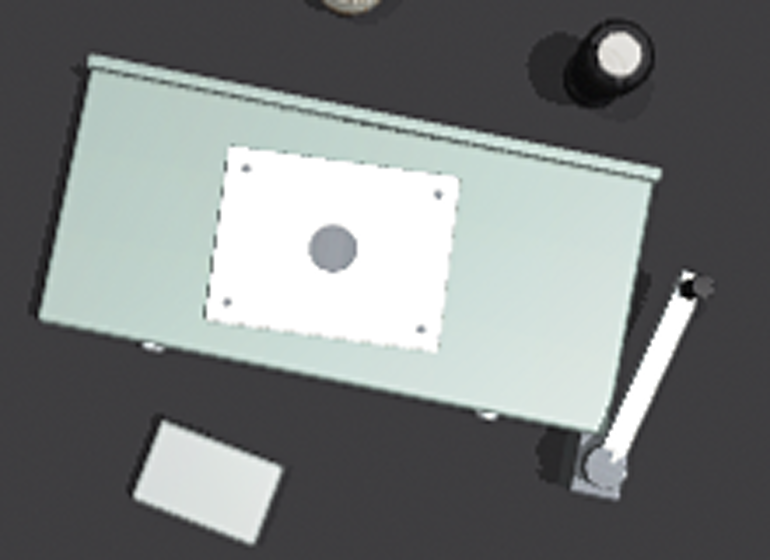

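The crop confirms the choice: the five-spot plate lies on the riser, turned a few degrees relative to it. The stop arm is nearly closed, and its post is at crop (702,287).

Run:
```python
from h import *
c=lambda u,v:(u/3.5+240-.35,v/3.5+180-.35)
A=onz("top",*c(40,320),.045);B=onz("top",*c(602,431),.045)
C=onz("top",*c(660,170),.055);E=onz("top",*c(90,55),.055)
print(A,B,C,E,np.linalg.norm(A-B),np.linalg.norm(B-C),np.linalg.norm(C-E))
for a,b in((A,B),(E,C)): d=a-b; print("y axis ang",np.degrees(np.arctan2(d[1],d[0])))
d=C-B;print("x axis ang",np.degrees(np.arctan2(d[1],d[0])))
c4=[onz("top",*c(u,v),.051)for u,v in((229,146),(460,178),(438,352),(206,320))]
print(np.round(c4,4),np.mean(c4,0))
for i,j in((0,1),(3,2)): d=c4[i]-c4[j];print("plate y ang",np.degrees(np.arctan2(d[1],d[0])),np.linalg.norm(d))
print("posttop",onz("top",*c(704,287),.088),"bar mid",onz("top",*c(655,365),.057),"piv",onz("top",*c(605,468),.06))
```

```text
[0.53235948 0.15432747 0.045     ] [ 0.46741927 -0.13319778  0.045     ] [ 0.60022753 -0.16681088  0.055     ] [0.66809455 0.12484521 0.055     ] 0.29476770199778296 0.13736038114055127 0.2994481716959982
y axis ang 77.27277112974895
y axis ang 76.90064875144498
x axis ang -14.20302062646879
[[ 0.6193  0.0544  0.051 ]
 [ 0.5994 -0.0644  0.051 ]
 [ 0.5102 -0.0498  0.051 ]
 [ 0.5298  0.0685  0.051 ]] [0.56466149 0.00215052 0.051     ]
plate y ang 80.47456596201442 0.12039791160350713
plate y ang 80.56999936180405 0.11992475044865447
posttop [ 0.53813164 -0.17804692  0.088     ] bar mid [ 0.50047851 -0.15923529  0.057     ] piv [ 0.44949094 -0.13101248  0.06      ]
```

Emit:
{"method": "apply_moves", "body": {
  "plan": [0.61,0.75,-0.15,0.367,0.61,0.75,-0.15,0.367,0.61,0.75,-0.15,0.367,0.61,0.75,-0.15,0.367,0.61,0.75,-0.15,0.367,0.61,0.75,-0.15,0.367,0.61,0.75,-0.15,0.367,0.61,0.75,-0.15,0.367,0.61,0.75,-0.15,0.367,0.61,0.75,-0.15,0.367,0.61,0.75,-0.15,0.367,0.61,0.75,-0.15,0.367],
  "grip": 1
}}

```text
time_s: 2.85
position: [0.559, -0.1436, 0.1325]
tcp_rot: [[0.469, 0.883, 0.001], [0.883, -0.469, -0.0], [-0.0, 0.001, -1.0]]
force: [0.4, -1.5, 0.3]
opening: 0.005
grasp_force: 0.0
```

Emit:
{"method": "apply_moves", "body": {
  "plan": [0,0,-0.43,0,0,0,-0.43,0,0,0,-0.43,0,0,0,0,0]
}}

```text
time_s: 3.35
position: [0.5567, -0.1442, 0.0666]
tcp_rot: [[0.471, 0.882, -0.003], [0.882, -0.471, 0.002], [-0.0, -0.004, -1.0]]
force: [-0.9, 0.4, -0.4]
opening: 0.011
grasp_force: 0.0
```

Run:
```python
from h import *
piv=np.array([.449,-.1315]); r=.1
im,D=bot.capture("wrist"); cv2.imwrite("pics/w1.png",im[:,:,::-1])
prev=bot.read_state()["position"][:2]; print(bot.read_state()["position"])
for a in (-28,-34,-40,-46,-52,-58,-64,-70,-76,-82,-88,-94,-98):
    u=np.array([np.cos(np.radians(a)),np.sin(np.radians(a))]); t=np.array([u[1],-u[0]])
    c=piv+r*u-.0165*t; print(a,np.round(c,4),np.round((c-prev)/.05,2)); prev=c
```

```text
[ 0.55751986 -0.14471044  0.06768855]
-28 [ 0.545  -0.1639] [-0.25 -0.38]
-34 [ 0.5411 -0.1737] [-0.08 -0.2 ]
-40 [ 0.5362 -0.1831] [-0.1  -0.19]
-46 [ 0.5303 -0.192 ] [-0.12 -0.18]
-52 [ 0.5236 -0.2001] [-0.14 -0.16]
-58 [ 0.516  -0.2076] [-0.15 -0.15]
-64 [ 0.5077 -0.2141] [-0.17 -0.13]
-70 [ 0.4987 -0.2198] [-0.18 -0.11]
-76 [ 0.4892 -0.2245] [-0.19 -0.09]
-82 [ 0.4793 -0.2282] [-0.2  -0.07]
-88 [ 0.469  -0.2309] [-0.21 -0.05]
-94 [ 0.4585 -0.2324] [-0.21 -0.03]
-98 [ 0.4514 -0.2328] [-0.14 -0.01]
```

View pics/w1.png

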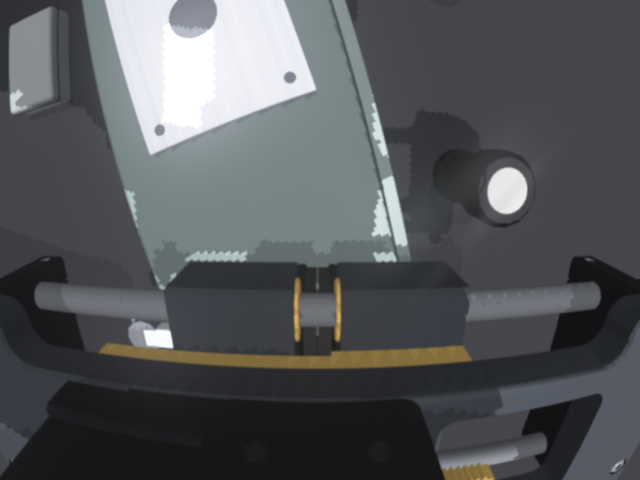

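The wrist view shows the fingers in front of the plate, over the ledge's end; the pivot's bar shows at (150,338). The post is hidden behind the gripper.

Emit:
{"method": "apply_moves", "body": {
  "plan": [-0.25,-0.38,0,0,-0.08,-0.2,0,-0.6,-0.1,-0.19,0,-0.6,-0.12,-0.18,0,-0.6,-0.14,-0.16,0,-0.6,-0.15,-0.15,0,-0.6,-0.17,-0.13,0,-0.6,-0.18,-0.11,0,-0.6,-0.19,-0.09,0,-0.6,-0.2,-0.07,0,-0.6,0,0,0,0]
}}

```text
time_s: 4.78
position: [0.479, -0.2286, 0.0692]
tcp_rot: [[0.99, 0.138, 0.002], [0.138, -0.99, -0.001], [0.001, 0.001, -1.0]]
force: [0.7, 0.6, 0.5]
opening: -0.002
grasp_force: 0.0
```

Run:
```python
from h import *
print(bot.read_state()["position"],bot.read_state()["force"])
im,D,P,h=measure("top"); cv2.imwrite("pics/t2.png",cv2.resize(im[180:360,240:500,::-1],None,fx=3,fy=3,interpolation=cv2.INTER_CUBIC))
for t in ("stop_post","stop_pivot"): print([(np.array(r["xy"])*[640,480],r["p"],onz("top",*(np.array(r["xy"])*[640,480]),.072 if t=="stop_post" else .045)) for r in bot.pinpoint("top",t)[:2]])
```

```text
[ 0.47901778 -0.22860491  0.06921453] [0.71673544 0.59738593 0.50942731]
[]
[(array([411.392, 313.488]), 0.91, array([ 0.44837287, -0.13191281,  0.045     ]))]
```

View pics/t2.png

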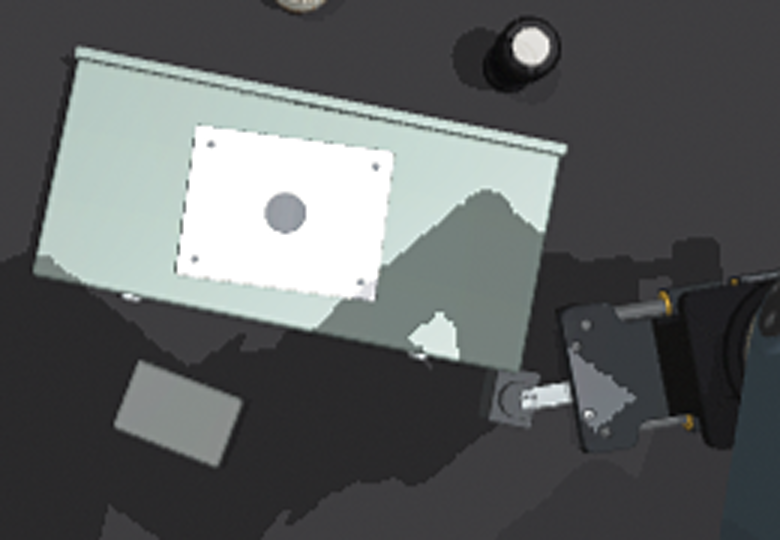

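The bar now runs from the pivot at (513,397) to (570,392) in the crop, about 15–20° short of straight out. I'll continue the swing, then back off.

Emit:
{"method": "apply_moves", "body": {
  "plan": [-0.21,-0.05,0,-0.6,-0.21,-0.03,0,-0.6,-0.14,-0.01,0,-0.4,-0.14,0.0,0,-0.4,0,0,0,0,0.5,-0.1,0,0,0.5,-0.1,0.2,0,0.5,0,0.6,0,0.6,0.2,0.6,0,0.7,0.4,0.2,0]
}}

```text
time_s: 6.18
position: [0.5862, -0.2131, 0.1505]
tcp_rot: [[0.978, -0.209, 0.004], [-0.209, -0.978, -0.002], [0.004, 0.002, -1.0]]
force: [-0.0, -0.6, -0.0]
opening: 0.003
grasp_force: 0.0
```

Run:
```python
from h import *
s=bot.read_state();print(s["position"],s["force"],np.degrees(np.arctan2(s["tcp_rot"][1][0],s["tcp_rot"][0][0])))
im,D,P,h=measure("top"); cv2.imwrite("pics/t3.png",cv2.resize(im[180:380,240:500,::-1],None,fx=3,fy=3,interpolation=cv2.INTER_CUBIC))
for t in ("stop_post","stop_pivot"): print([(np.array(r["xy"])*[640,480],r["p"],onz("top",*(np.array(r["xy"])*[640,480]),.072 if t=="stop_post" else .045)) for r in bot.pinpoint("top",t)[:2]])
```

```text
[ 0.58615584 -0.21313376  0.15049187] [-0.02220788 -0.63209409 -0.03867512] -12.040456107745301
[(array([471.424, 320.976]), 0.96, array([ 0.43430902, -0.23041236,  0.072     ]))]
[(array([412.288, 313.824]), 0.74, array([ 0.44773059, -0.13349419,  0.045     ]))]
```

View pics/t3.png

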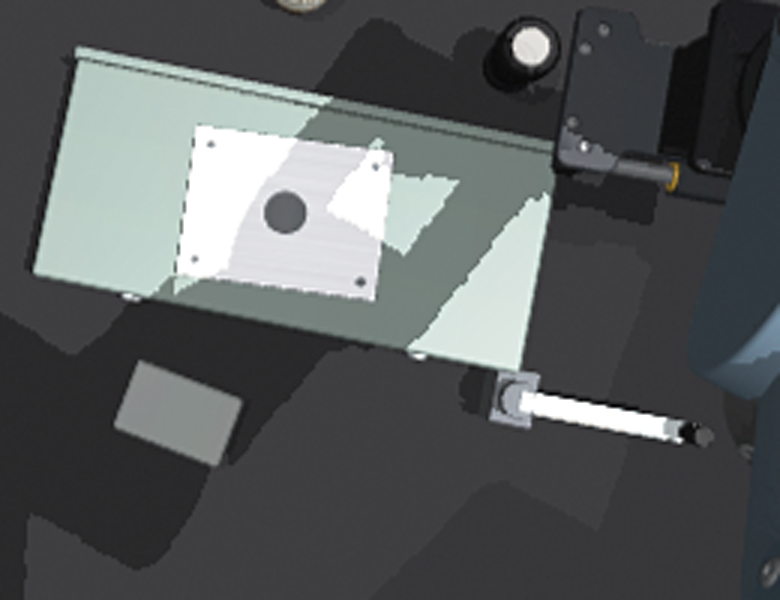

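Run:
```python
from h import *
im,D,P,h=measure("top")
def ang(m,z):
    v,u=np.nonzero(m); p=np.array([onz("top",a,b,z)[:2] for a,b in zip(u,v)]); w=np.linalg.eigh(np.cov(p.T))[1][:,1]
    if w[1]>0:w=-w
    return np.degrees(np.arctan2(w[1],w[0])),len(u),p.mean(0)
m=np.zeros((480,640),bool); m[300:335,417:464]=True; m&=(im.min(2)>200); print("bar",ang(m,.057))
# ledge -x long edge & lip via line fit
g=cv2.Canny(im,60,150)
for n,(a,b),(c,d),z in (("near",(252,271),(412,303),.045),("lip",(266,197),(424,229),.055)):
    pts=[]
    for u in range(a+8,c-8):
        y=b+(d-b)*(u-a)/(c-a); r=im[int(y)-6:int(y)+7,u].astype(float).sum(1)
        gr=np.abs(np.diff(r)); pts.append(onz("top",u,int(y)-6+gr.argmax()+.5,z)[:2])
    vx=cv2.fitLine(np.array(pts,np.float32),cv2.DIST_HUBER,0,.001,.001).ravel(); print(n,np.degrees(np.arctan2(vx[1],vx[0])),vx)
print("postdepth",[ (np.round(P[v,u],3)) for u,v in ((474,324),(473,323),(476,325))])
```

```text
bar (np.float64(-102.62145708435145), 301, array([ 0.44002253, -0.17762984]))
near 76.955025 [0.22571573 0.9741932  0.50020516 0.01492647]
lip 76.91915 [ 0.22632562  0.9740517   0.6304019  -0.0421337 ]
postdepth [array([ 0.43 , -0.229,  0.089]), array([ 0.432, -0.229,  0.086]), array([ 0.429, -0.233,  0.087])]
```

The bar is straight out to within 0.5°. Next I move behind the plate with the fingers half open.

Emit:
{"method": "apply_moves", "body": {
  "plan": [0,0.63,0,0.89,0,0.63,0,0.89,0,0.63,0,0.89,0,0.63,0,0.89,0,0.63,0,0.89,0,0.63,0,0.89,0,0.63,0,0.89,0,0.63,0,0.89,0,0.63,0,0.89,0,0.63,0,0.89,0,0,-0.6,0,0,0,-0.6,0],
  "grip": 0
}}

```text
time_s: 7.88
position: [0.5827, 0.1024, 0.0871]
tcp_rot: [[0.225, 0.974, -0.001], [0.974, -0.225, -0.0], [-0.001, -0.001, -1.0]]
force: [-0.1, -0.3, 0.4]
opening: 0.501
grasp_force: 0.0
```

Emit:
{"method": "apply_moves", "body": {
  "plan": [0,0,0,0]
}}

```text
time_s: 8.0
position: [0.5805, 0.102, 0.0854]
tcp_rot: [[0.227, 0.974, -0.008], [0.974, -0.227, -0.0], [-0.002, -0.008, -1.0]]
force: [-0.3, 0.3, -0.3]
opening: 0.498
grasp_force: 0.0
```

Run:
```python
from h import *
s=bot.read_state();print(s["position"],s["opening"],np.degrees(np.arctan2(s["tcp_rot"][1][0],s["tcp_rot"][0][0])))
im,D=bot.capture("wrist"); cv2.imwrite("pics/w2.png",im[:,:,::-1])
```

```text
[0.58054666 0.10200506 0.08537582] 0.49792801072146486 76.90254269430271
```

View pics/w2.png

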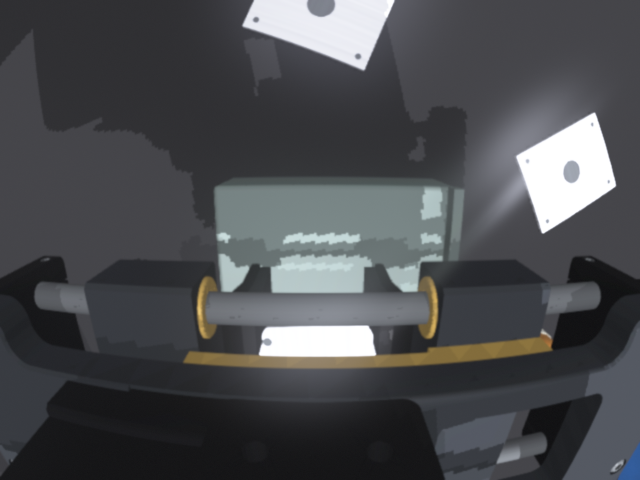

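The wrist view looks backwards: the fingers stand over the ledge either side of its centre line, and the plate's trailing edge shows at (318,328), ahead of them. Next I lower the fingers.

Emit:
{"method": "apply_moves", "body": {
  "plan": [0.13,-0.03,-0.3,0,0,0,-0.3,0,0,0,0,0,0,0,0,0]
}}

```text
time_s: 8.55
position: [0.5902, 0.1012, 0.058]
tcp_rot: [[0.227, 0.974, -0.0], [0.974, -0.227, 0.0], [-0.0, -0.0, -1.0]]
force: [0.4, 0.2, -0.0]
opening: 0.5
grasp_force: 0.0
```

Emit:
{"method": "apply_moves", "body": {
  "plan": [0,0,0,0]
}}

```text
time_s: 8.68
position: [0.5906, 0.1012, 0.0585]
tcp_rot: [[0.226, 0.974, 0.001], [0.974, -0.226, -0.0], [0.0, 0.001, -1.0]]
force: [0.4, 0.4, -1.3]
opening: 0.504
grasp_force: 0.0
```

Emit:
{"method": "apply_moves", "body": {
  "plan": [0,0,-0.11,0,0,0,-0.11,0,0,0,0,0,0,0,0,0]
}}

```text
time_s: 9.18
position: [0.5902, 0.1012, 0.0469]
tcp_rot: [[0.227, 0.974, -0.0], [0.974, -0.227, -0.0], [-0.0, -0.0, -1.0]]
force: [-1.0, 0.1, 0.4]
opening: 0.494
grasp_force: 0.0
```

Emit:
{"method": "apply_moves", "body": {
  "plan": [-0.054,-0.234,0,0,-0.054,-0.234,0,0,-0.036,-0.156,0,0,-0.036,-0.156,0,0,-0.054,-0.234,0,0,-0.054,-0.234,0,0,-0.054,-0.234,0,0,-0.054,-0.234,0,0,-0.054,-0.234,0,0,-0.054,-0.234,0,0,-0.036,-0.156,0,0,-0.018,-0.078,0,0]
}}

```text
time_s: 10.68
position: [0.5622, -0.0203, 0.0471]
tcp_rot: [[0.227, 0.974, -0.0], [0.974, -0.227, 0.0], [0.0, -0.0, -1.0]]
force: [-0.2, 1.2, 0.8]
opening: 0.501
grasp_force: 0.9
```

```bash
cat >> h.py <<'E'
def report(name):
    im,D,P,h=measure("top"); cv2.imwrite(name,cv2.resize(im[180:380,240:500,::-1],None,fx=3,fy=3,interpolation=cv2.INTER_CUBIC))
    s=bot.read_state(); ex=np.array([.9743,-.2255]); ey=np.array([.2255,.9743]); e=np.array([.533,-.151])
    q=np.array(s["position"][:2])-e; print("tcp x'y'",q@ex,q@ey,s["position"],"F",s["force"],s["time_s"])
    for p,c in maskpts("top","plate",.051):
        c0,wh,a=rect(c)
        if max(abs(c0-[.53,-.06]))>.15: continue
        q=c-e; print("plate",p,wh,a,"lead/trail y'",(q@ey).min(),(q@ey).max(),"x'",(q@ex).min(),(q@ex).max())
    for t in ("plate","plate_lead"):
      for r in bot.pinpoint("top",t):
        q=onz("top",*(np.array(r["xy"])*[640,480]),.045 if t=="plate" else .048)[:2]-e
        if r["p"]>.5: print(t,r["p"],q@ex,q@ey)
E
python3 -c "
from h import *
report('pics/t4.png')"
```

```text
tcp x'y' -0.001012254889464062 0.1336919380031326 [ 0.56215806 -0.02053013  0.04706168] F [-0.15886425 -0.36580969  0.77441189] 10.725
plate 0.58 [0.0268 0.017 ] 74.37 lead/trail y' 0.05129841355897738 0.0779217137536235 x' -0.0388901214722099 -0.02166280476967551
plate 0.75 -0.01029874378517523 0.4014334229101709
plate 0.69 0.1723727511987556 0.3042494188866219
plate 0.6 -0.005893081690398485 0.06395056253306544
plate_lead 0.81 0.13223795675346636 0.28753408580627393
plate_lead 0.72 0.027793211956121 0.3859212260654465
```

View pics/t4.png

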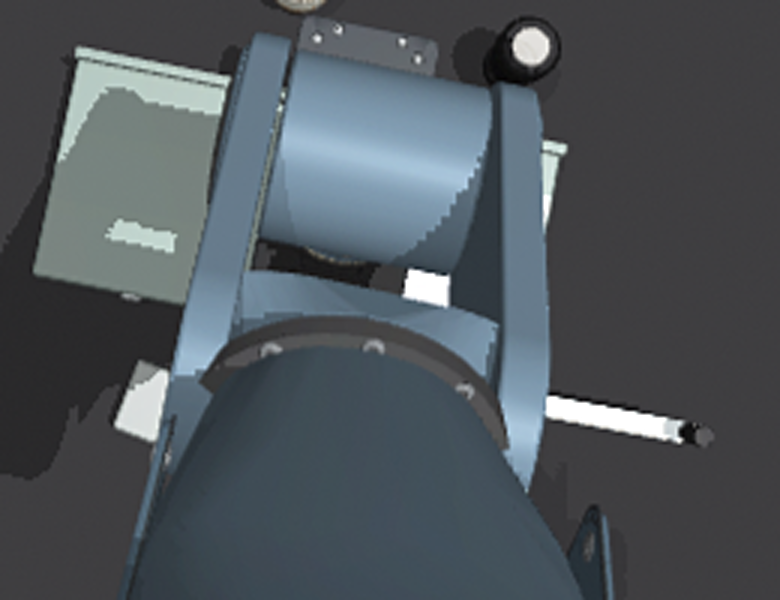

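The arm hides most of the plate; a visible piece at (427,287) and the network put its centre at y' ≈ 64 mm, which agrees with the tool position. I push on another 40 mm, then back off to measure.

Emit:
{"method": "apply_moves", "body": {
  "plan": [-0.027,-0.117,0,0,-0.036,-0.156,0,0,-0.036,-0.156,0,0,-0.036,-0.156,0,0,-0.027,-0.117,0,0,-0.018,-0.078,0,0,0,0,0,0]
}}

```text
time_s: 11.75
position: [0.5534, -0.0593, 0.0471]
tcp_rot: [[0.227, 0.974, 0.0], [0.974, -0.227, -0.0], [-0.0, 0.0, -1.0]]
force: [-0.1, -0.0, 0.5]
opening: 0.502
grasp_force: 0.0
```

Emit:
{"method": "apply_moves", "body": {
  "plan": [0.045,0.195,0,0,0.1,0.4,0.1,0,0.2,0.8,0.6,0,0.2,0.8,0.6,0,0.2,0.8,0.4,0,0.2,0.9,0.2,0,0.2,0.9,0,0,0,0,0,0]
}}

```text
time_s: 12.75
position: [0.6107, 0.1852, 0.1423]
tcp_rot: [[0.221, 0.975, 0.002], [0.975, -0.221, 0.001], [0.001, 0.001, -1.0]]
force: [-0.4, -0.3, -1.1]
opening: 0.502
grasp_force: 0.0
```

```bash
python3 -c "
from h import *
report('pics/t5.png')"
```

```text
tcp x'y' -0.000273790579260455 0.34300926510605906 [0.6100733  0.18321866 0.14196013] F [-0.75989188 -0.3487837  -0.38249511] 12.8
plate 0.84 [0.1201 0.0906] 77.28 lead/trail y' -0.03717861935622 0.08324140928643302 x' -0.05185050393611528 0.0385614249228967
plate 0.66 0.16639798293170716 0.30733879044542134
plate 0.63 -0.00731408945907554 0.020213255538475673
plate_lead 0.89 -0.005129619792388821 -0.04291078786012295
plate_lead 0.84 0.13562494535945782 0.2888412134586873
```

View pics/t5.png

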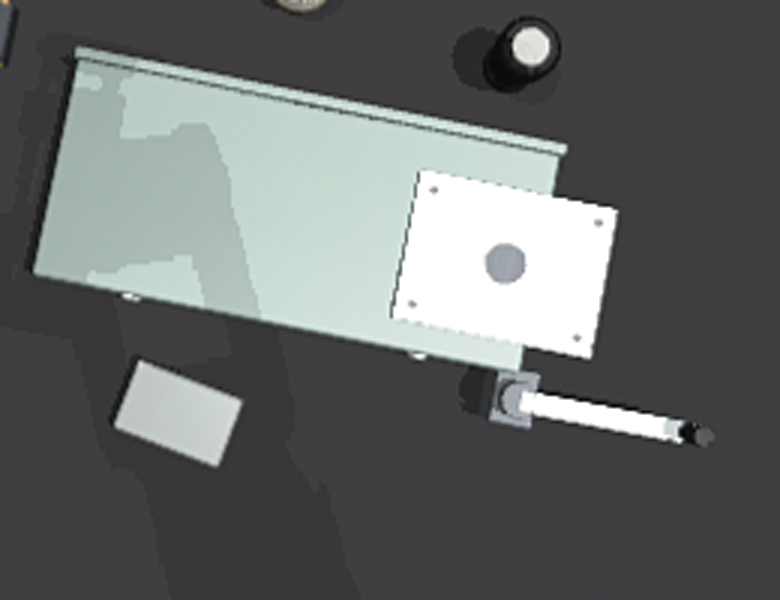

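The plate lies straight along the ledge (within about 0.3°), with around a third (about 40 mm) past the end at crop x ≈ 524–553. The stop arm is still straight out and the bystanders have not moved.

```bash
python3 -c "
from rig import bot
print(bot.hand_in())"
```

```text
the job is handed in; nothing more can be done
None
```

I swung the stop arm straight out (within about 0.5°), then pushed the plate, without lifting it, until about a third (roughly 40 mm) sticks out past the ledge's end, lying straight and within the long sides; nothing else moved, and the job is handed in.

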